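Wind the ratchet nutcracker back to its stop

TASK

The jaw of the ratchet nutcracker is set too narrow for the big walnuts: throw its red holding pawl over, clear of the toothed wheel, then wind the crank backwards until the ram presses firmly on the rubber nose of its stop, and drop the pawl back onto the wheel so that it is ready for the next nut. Feel for the stop, never force the mechanism, leave the ram against the rubber, and do not shove the other things on the sideboard about.

Things in the scene. Friction and masses are not known exactly. Their poses are not given: they have to be found in the camera images.
- nutcracker: Bench nutcracker fixed on the sideboard: bamboo base 110 (x) x 310 (y) x 20 mm, steel frame up to 138 mm high. Origin: centre of the base's underside, z up. The ram runs along y: fixed anvil at the +y end, black stop with rubber nose at the -y end. Crank on the +x side, pawl knob on the -x side. It does not move in a run.
- axle (a point): Centre of the wheel's axle, which runs along the nutcracker's x, 80 mm above the sideboard. Steel toothed wheel of 40 mm radius at x 22 to 32 mm, with 18 teeth.
- crank_handle (a point): On the axis of the crank's wooden handle, a bar 16 mm thick along the nutcracker's x (x 46 to 116 mm; this point at 90), 65 mm from the axle. At wheel angle q it is at y = 65 cos(2.2 - q), z = 80 + 65 sin(2.2 - q) mm in the nutcracker's frame. Wound backwards it goes over the top from -y to +y; closed fingers on its -y side can push it along its arc.
- ratchet (a joint): Angle of toothed wheel and crank (rad); grows as it is wound backwards (its top towards +y). It starts between 0 and 0.3. With the pawl down it locks within one tooth (0.35 rad). Its drag is 0.14 N m (some 2 N at the handle), and it stays where it is left. Each rad draws the ram back 25 mm.
- pawl_knob (a point): Centre of the pawl's red ball knob, 22 mm wide, at x -22 mm in the nutcracker's frame, on a red rod 8 mm thick along x. At pawl angle p it is at y = 52 + 45 cos(2.129 - p), z = 128 + 45 sin(2.129 - p) mm. Pushed level towards +y it lifts the pawl; past about p 0.85 it falls over and stays; pushed back below about p 0.45 it falls onto the wheel. 1 N is enough; best followed along its arc.
- pawl (a joint): Angle of the pawl (rad): -0.05 to 0.15 lying on the wheel (in a gap or on a tooth), 1.05 thrown fully over, clear of the wheel.
- ram: Steel ram 18 x 144 x 18 mm driven by the wheel, with a round face of 38 mm at its +y end. Origin on its axis, 55 mm above the sideboard. It is to be moved by the crank only.
- ram_tail (a point): Middle of the ram's flat tail (-y end). Behind it is the rubber nose of the stop, 20 mm wide, springy (6 N per mm), set differently each time: met at a wheel angle between 0.75 and 1.25, to be felt through the crank. Good: 8 to 20 N on the rubber, that is 0.34 to 0.64 N m at the axle, drag included (6 to 11 N at the handle). 30 N strains it. Let go, the drag keeps the ram on the rubber.
- bowl: Round bamboo bowl of walnuts, 180 mm wide, 68 mm high; a bystander. Origin under its centre.
- salt_mill: Clear acrylic press-button salt mill, 56 mm wide, 142 mm high; a bystander. Origin under its centre.
- pinch_dish: Grey ceramic pinch dish, 84 mm wide, 32 mm high; a bystander. Origin under its centre.
- coasters: Stack of round cork coasters, 96 mm wide, 24 mm high; a bystander. Origin under its centre.
- mug: White mug, 80 mm wide, 90 mm high; a bystander. Origin under its centre.
- nut_tray: Dark wooden tray, 100 x 160 x 22 mm; a bystander. Origin under its centre.

How it is judged:
By the outcome, as a careful person would: the job done as asked, in the order asked, and still so for the second after the job is handed in, with the robot touching nothing.
It also fails if it takes over 69 s, if anything falls off the work surface, if the arm or the gripper's body presses on something with over 40 N, if the wrist force passes 120 N, or if a joint passes its speed limit or range.

ROBOT

A 6-joint arm with a two-finger parallel gripper is mounted at the origin on the work surface. World frame = base frame: x ahead of the robot, y to its left, z up, the work surface at z = 0. Lengths are in m, angles in rad, forces in N, time in s.
With the tool pointing down it reaches from about 0.275 to 1 m from the base axis. Payload 8.4 kg.
Tool frame: the origin (TCP) lies on the centre line of the jaws, within the pads' length; the fingertips stand 17 mm ahead of it and the grasp point (between the pads) lies 2 mm behind it (env.tip_reach is the distance from the TCP to the fingertips, in m); z points along the fingers, y is the direction in which the jaws open and shut (so a half turn about z gives the same grasp; the last joint's range is limited). The gripper opens to 85 mm and grips with 20 to 120 N. Pads are 22 mm wide; open, the fingers measure 114 mm over their backs; the gripper's body (76 mm by 85 mm) begins 54 mm behind the grasp point. The pads swing forward as they close: fully open they stand 13 mm farther back than shut.
Start: joints at [-1.244, 0.353, 1.633, -0, 1.155, -0.002], TCP at [0.202, -0.592, 0.248] pointing down, gripper open.
Joint ranges: [-2.63, 2.63], [-0.92, 2.1], [0.06, 2.66], [-1.3, 4.44], [0, 2.69], [-3.02, 3.02]. Speed limits (rad/s): [2.22, 2.22, 2.79, 3.14, 3.14, 3.14].

INTERFACE

Orientations are given as a unit quaternion [w, x, y, z].
In Python, from bench import env gives the robot as it stands.
- The arm moves only by the tool apply_moves, never from a script. Its argument "steps" is a list that holds one entry, the list of rows, each a list of 7 numbers: the closure in counts, from 0 (fully open) to 255 (shut), then the shift along the tool's x, y, z in cm, then the turn, a rotation vector about the tool's x, y, z in rad. A call has exactly 10 rows; each row is the pose to reach, as a shift and turn from the pose commanded when the call began, along the tool's axes at that moment; what a row does not reach only later rows make up. A row lasts 1/10 s, in which the tool goes at most 50 mm and 8.59 degrees, less where a joint would pass 70% of its speed; a pose out of reach is approached as far as the arm can. A call with a gripper value outside its range is refused whole. The fingers move at their own pace and stop on an object; "force" is the grip in N (left out, the last holds). Time passes only in rows, so rows that repeat a pose let the fingers close, or fill a call up. It gives the time, the measured TCP pose, the force and the opening at its end, in the units of the state.
- env.state(): the state, without advancing time (a new reading comes with each control period).
- env.read_camera(name): name is "scene" or "side" or "wrist"; returns (picture, depth): 384x512x3 uint8, blue, green, red; 384x512 float32, m along the optical axis (not along the pixel's ray), 0 where there is no reading.
- env.camera_info(name): a dict with "vertical_fov" (degrees; the focal length in pixels is half the picture's height over the tangent of half this angle, whatever the lens; pixels are square), "cx", "cy" (the principal point, pixels), "pose" (4x4, takes a point from camera to world coordinates); the wrist camera has in their place "hand_eye" (4x4, takes a point from camera to tool coordinates, whose origin is the TCP and whose axes are the flange's). Camera axes: x right, y down, z forward; pixel columns grow to the right and rows downward; lengths in m; the calibration is good to about 2 mm. A picture is of the moment at which its call begins: read the wrist's pose just before it. camera_info takes no time and is no camera call.
- env.job_done(): hands the job in, once; it reports no verdict.
Trained networks look in the newest picture that a camera, given by its name, has taken for a name from the list of things; names that differ only in an ending like _2 or _b are one class to them, and where a whole thing is asked for, a point or a joint stands for the part that bears it (a point fixed in the world has none). Each returns a list of dicts, best first, with "confidence" (0 to 1); they miss things now and then, are a little off and sometimes report something else, mostly with a low value. They report only what shows in the picture. A call takes as long as a camera call.
- env.recognise(camera, name): "rect" ([left, top, width, height] in pixels, round what is visible of it).
- env.masks_of(camera, name): "mask" (384x512 bool, what is visible of it) and "rect" ([left, top, width, height] in pixels, round what is visible of it).
- env.pinpoint(camera, name): "at" ([column, row] in pixels: a listed point, or the origin of a listed thing).
The state is a dict: "clock": time; "joints": joint angles; "dq": joint speeds; "effort": joint torques, N m; "position": TCP position; "tcp_rot": TCP orientation; "contact_force": force on the tool from outside, world axes, zero at the start; "moment": the same for the moment, N m; "width": finger opening in m.
Only numpy, scipy, OpenCV 4.12 (cv2) and the standard library are available. Lean on these libraries where they do the work, as an engineer would, in place of code of your own. Each camera call takes 0.05 s, during which the arm holds its last target.

## Working session

There is one attempt and no reset: what is moved stays moved. The work goes in short steps, Python scripts to look and compute and a tool call to move; the robot and the scene stay as the last step left them, time stands still between calls to the robot, and variables do not carry over. Pictures are saved under pics/ and viewed, and the job is handed in when it is done.

Besides the shell and the picture viewer there is one more tool, called after "Request:" as name(argument=value, ...), one argument or row to a line, values as JSON. apply_moves: Moves the arm, as the interface text tells. Its arguments: {"type":"object","properties":{"steps":{"type":"array"},"force":{"type":"number"}},"required":["steps"]}

```bash
ls; mkdir -p pics; python3 - <<'E'
from bench import env
import cv2
print(env.state())
for n in ("scene","side"):
    p,d=env.read_camera(n); cv2.imwrite(f"pics/{n}0.png",p)
    i=env.camera_info(n); print(n,i)
    for k in ("nutcracker","axle","crank_handle","pawl_knob","ram_tail"):
        print(k,[(r["confidence"],r["at"]) for r in env.pinpoint(n,k)[:2]])
print(env.camera_info("wrist"))
E
```

```text
pics
{'clock': 0.0, 'joints': array([-1.24439710e+00,  3.53666377e-01,  1.63411759e+00,  1.74252608e-06,
        1.15517583e+00, -2.39633120e-03]), 'dq': array([-0.00078325,  0.00102527,  0.00070912, -0.00112925, -0.00015666,
        0.00077106]), 'effort': array([-9.66705411e-04, -6.05260777e+01, -3.42074561e+01, -1.40135476e-04,
        9.29710484e-03, -1.76953159e-05]), 'position': array([ 0.20167747, -0.59110612,  0.24755735]), 'tcp_rot': array([-6.74752329e-04,  9.86516920e-01,  1.63657875e-01, -1.09469850e-04]), 'contact_force': array([ 0.29521985, -0.20353207, -1.01951169]), 'moment': array([-0.01033171, -0.02421345,  0.02473262]), 'width': 0.08532012416426125}
scene {'vertical_fov': 44.52459086828401, 'cx': 253.1271376552302, 'cy': 188.8046581551662, 'pose': array([[ 0.62374746,  0.61512505, -0.48224504,  1.36168103],
       [ 0.78161993, -0.48845464,  0.38792054, -0.58333583],
       [ 0.00306482, -0.61889679, -0.78546634,  1.39997951],
       [ 0.        ,  0.        ,  0.        ,  1.        ]])}
nutcracker [(0.92, [211.2, 229.6])]
axle [(0.62, [210.7, 213.5])]
crank_handl
[... 362 characters left out ...]
349],
       [-0.00826742, -0.71499419, -0.69908151,  0.96020117],
       [ 0.        ,  0.        ,  0.        ,  1.        ]])}
nutcracker [(0.83, [263.8, 186.4])]
axle [(0.66, [264.4, 170.7])]
crank_handle [(0.84, [241.8, 150.4])]
pawl_knob []
ram_tail []
{'vertical_fov': 71.66866270372138, 'cx': 253.47923127152941, 'cy': 193.70043919249636, 'hand_eye': array([[ 6.71100238e-04, -9.52519860e-01, -3.04475723e-01,
         7.75477301e-02],
       [ 9.99999773e-01,  6.21462676e-04,  2.59937127e-04,
        -1.76043720e-04],
       [-5.83749779e-05, -3.04475828e-01,  9.52520061e-01,
        -1.26140479e-01],
       [ 0.00000000e+00,  0.00000000e+00,  0.00000000e+00,
         1.00000000e+00]])}
```

View pics/scene0.png

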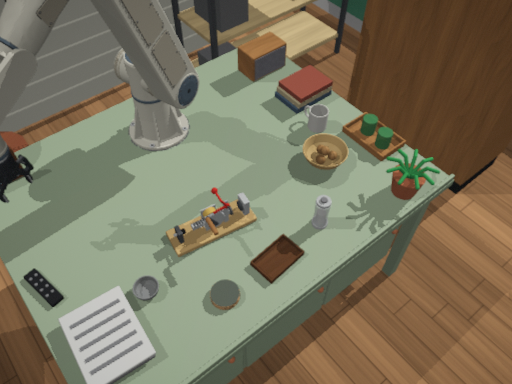

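View pics/side0.png

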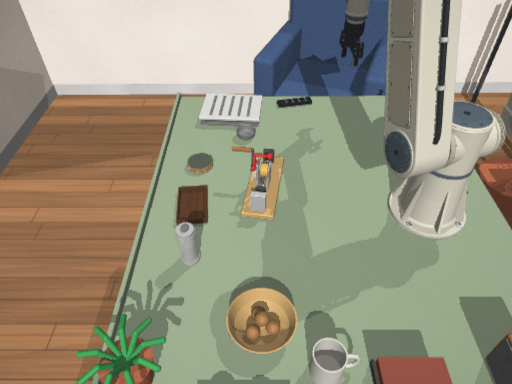

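```bash
cat > h.py <<'E'
import numpy as np,cv2
from bench import env
from scipy.spatial.transform import Rotation as R
def T_tool():
    s=env.state(); q=s["tcp_rot"]; T=np.eye(4); T[:3,:3]=R.from_quat([q[1],q[2],q[3],q[0]]).as_matrix(); T[:3,3]=s["position"]; return T
def cam(n,T=None):
    i=env.camera_info(n); P=i["pose"] if "pose" in i else T@i["hand_eye"]
    f=192/np.tan(np.radians(i["vertical_fov"])/2); return P,f,i["cx"],i["cy"]
def shot(n):
    T=T_tool(); p,d=env.read_camera(n); return p,d,cam(n,T)
def cloud(d,c):
    P,f,cx,cy=c; v,u=np.mgrid[0:384,0:512]
    X=np.stack([(u-cx)/f*d,(v-cy)/f*d,d],-1)
    W=X@P[:3,:3].T+P[:3,3]; W[d<=0]=np.nan; return W
def proj(c,X):
    P,f,cx,cy=c; Y=(np.atleast_2d(X)-P[:3,3])@P[:3,:3]; return np.c_[Y[:,0]/Y[:,2]*f+cx,Y[:,1]/Y[:,2]*f+cy]
E
python3 - <<'E'
from h import *
for n,(x0,y0,x1,y1) in (("scene",(150,170,280,270)),("side",(220,130,310,230))):
    p,d,c=shot(n); W=cloud(d,c)
    np.savez(f"{n}.npz",p=p,d=d)
    m=env.masks_of(n,"nutcracker")
    print(n,[(r["confidence"],r["rect"]) for r in m])
    M=m[0]["mask"]; 
    z=W[...,2]; b=cv2.dilate(M.astype(np.uint8),np.ones((5,5)))>0
    top=b&(z>0.012)&(z<0.028)
    print(top.sum(), np.median(z[top]), np.nanmedian(z[~b&(np.abs(W[...,0]-.5)<.2)&(np.abs(W[...,1])<.2)]))
    pts=W[top][:,:2].astype(np.float32)
    print(cv2.minAreaRect(pts*1000))
    cv2.imwrite(f"pics/{n}_z.png",cv2.resize(p[y0:y1,x0:x1],None,fx=6,fy=6,interpolation=cv2.INTER_CUBIC)[:600,:800])
    o=env.pinpoint(n,"nutcracker"); 
    for k in ("nutcracker","bowl","salt_mill","pinch_dish","coasters","nut_tray","mug"):
        o=env.pinpoint(n,k)
        for r in o[:1]:
            u,v=r["at"]; P,f,cx,cy=c; ray=P[:3,:3]@np.array([(u-cx)/f,(v-cy)/f,1]); t=-P[2,3]/ray[2]; print(k,r["confidence"],(P[:3,3]+t*ray).round(3))
E
```

```text
scene [(0.64, [165.7, 187.4, 90.4, 68.5])]
1461 0.0196289103235332 2.4538469542978447e-06
((535.2623291015625, -114.2799072265625), (309.4411315917969, 140.30609130859375), 81.3722915649414)
nutcracker 0.67 [ 0.544 -0.119  0.   ]
bowl 0.7 [0.779 0.19  0.   ]
salt_mill 0.59 [0.775 0.201 0.   ]
pinch_dish 0.98 [ 0.641 -0.423  0.   ]
coasters 0.68 [ 0.794 -0.236  0.   ]
nut_tray 0.96 [ 0.79 -0.01  0.  ]
mug 0.67 [0.394 0.541 0.   ]
side [(0.76, [233.4, 147.5, 48.9, 74.3])]
1049 0.018534760163029573 -0.0012379614552491258
((545.9754028320312, -110.21565246582031), (313.1992492675781, 110.33519744873047), 80.7010726928711)
nutcracker 0.92 [ 0.548 -0.13   0.   ]
bowl 0.57 [0.554 0.423 0.   ]
salt_mill 0.8 [0.773 0.211 0.   ]
pinch_dish 0.74 [ 0.614 -0.419  0.   ]
coasters 0.93 [ 0.779 -0.232  0.   ]
mug 0.76 [0.397 0.535 0.   ]
```

```bash
cat >> h.py <<'E'
# nutcracker pose
NC=np.array([0.542,-0.113]); YAW=np.radians(-9.)
def n2w(p):
    c,s=np.cos(YAW),np.sin(YAW); p=np.asarray(p,float); return np.array([NC[0]+c*p[0]-s*p[1],NC[1]+s*p[0]+c*p[1],p[2]])
def w2n(p):
    c,s=np.cos(YAW),np.sin(YAW); d=np.asarray(p)[:2]-NC; return np.array([c*d[0]+s*d[1],-s*d[0]+c*d[1],p[2]])
def goal(pn,yawx=None,T=None):
    """pn: TCP target in nutcracker frame (m), tool down, tool x at nutcracker x. prints cm shift + rotvec"""
    T=T_tool() if T is None else T
    yx=YAW if yawx is None else yawx
    G=np.array([[np.cos(yx),np.sin(yx),0],[np.sin(yx),-np.cos(yx),0],[0,0,-1]])
    sh=T[:3,:3].T@(n2w(pn)-T[:3,3])*100; rv=R.from_matrix(T[:3,:3].T@G).as_rotvec()
    print("shift cm",sh.round(2),"rot",rv.round(3)); return sh,rv
E
python3 -c "
from h import *
goal([-0.03,0.0,0.33])"
```

```text
shift cm [ 45.   -35.71  -8.17] rot [-0.    -0.     0.486]
```

Request:
apply_moves(
  steps=[
    [[0,3,-2.4,-2,0,0,0.03],[0,7,-5.5,-5,0,0,0.08],[0,11,-8.8,-8,0,0,0.13],[0,15,-11.9,-8,0,0,0.18],[0,19,-15.1,-8,0,0,0.23],[0,23,-18.3,-8,0,0,0.28],[0,27,-21.4,-8,0,0,0.33],[0,31,-24.6,-8,0,0,0.38],[0,35,-27.8,-8,0,0,0.43],[0,39,-30.9,-8,0,0,0.486]],
  ],
)

```text
clock: 2.6
position: [0.4591, -0.1909, 0.3287]
tcp_rot: [0.0, 0.997, -0.08, 0.0]
contact_force: [1.4, -0.9, 0.6]
width: 0.0858
```

```bash
python3 -c "
from h import *
print(env.state()['position'])
goal([-0.03,0.0,0.33])"
```

```text
[ 0.45908745 -0.19089833  0.32866199]
shift cm [ 3.95 -9.   -0.13] rot [ 0.    -0.001 -0.002]
```

Request:
apply_moves(
  steps=[
    [[120,1,-2.3,0,0,0,0],[120,2,-4.5,0,0,0,0],[120,3,-6.8,0,0,0,0],[120,3.9,-9,0,0,0,0],[120,3.9,-9,0,0,0,0],[120,3.9,-9,0,0,0,0],[120,3.9,-9,0,0,0,0],[120,3.9,-9,0,0,0,0],[120,3.9,-9,0,0,0,0],[120,3.9,-9,0,0,0,0]],
  ],
  force=20,
)

```text
clock: 3.6
position: [0.5108, -0.1105, 0.3283]
tcp_rot: [0.0, 0.997, -0.079, 0.0]
contact_force: [-0.1, 0.1, 0.7]
width: 0.0449
```

```bash
python3 - <<'E'
from h import *
p,d,c=shot("wrist"); W=cloud(d,c); np.savez("w1.npz",p=p,d=d,P=c[0]); cv2.imwrite("pics/w1.png",p)
print(T_tool())
z=W[...,2]; 
for k in ("axle","crank_handle","pawl_knob","ram_tail","nutcracker"):
    for r in env.pinpoint("wrist",k)[:2]:
        u,v=r["at"]; w=W[int(round(v)),int(round(u))]; print(k,r["confidence"],r["at"],w.round(3),w2n(w).round(3))
top=(z>0.014)&(z<0.025)
n,l,st,_=cv2.connectedComponentsWithStats(top.astype(np.uint8)); i=1+np.argsort(-st[1:,4])[:4]; print(st[i])
E
```

```text
[[ 9.87580093e-01 -1.57116384e-01  3.09663452e-05  5.10791905e-01]
 [-1.57116382e-01 -9.87580092e-01 -6.25716040e-05 -1.10336555e-01]
 [ 4.04127703e-05  5.69291504e-05 -9.99999998e-01  3.28317632e-01]
 [ 0.00000000e+00  0.00000000e+00  0.00000000e+00  1.00000000e+00]]
axle 0.91 [254.0, 142.9] [ 0.545 -0.117  0.104] [ 0.004 -0.003  0.104]
crank_handle 0.82 [283.4, 62.9] [ 0.628 -0.161  0.146] [ 0.092 -0.034  0.146]
pawl_knob 0.44 [282.2, 60.5] [ 0.631 -0.16   0.145] [ 0.095 -0.033  0.145]
ram_tail 0.68 [304.7, 139.5] [ 0.527 -0.197  0.019] [-0.002 -0.086  0.019]
nutcracker 0.62 [249.7, 136.7] [ 0.554 -0.113  0.105] [0.011 0.002 0.105]
[[ 227  100  126   70 4633]
 [ 154  101  121   69 3390]
 [ 104    0   93   26  636]
 [ 444   24   39   57  519]]
```

View pics/w1.png

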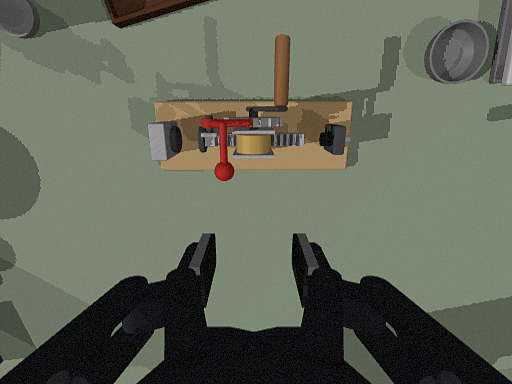

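The wrist picture shows the base at pixels (153,100)–(352,170), the red knob at (224,171), the handle from (283,36) to (281,104), and the black stop at the right (335,139).

```bash
python3 - <<'E'
from h import *
D=np.load("w1.npz"); p=D["p"].astype(int); d=D["d"]; T=T_tool(); c=cam("wrist",T); W=cloud(d,c); z=W[...,2]
u,v=np.meshgrid(range(512),range(384))
box=(u>140)&(u<365)&(v>90)&(v<180)
top=box&(z>0.014)&(z<0.026)
r=cv2.minAreaRect((W[top][:,:2]*1000).astype(np.float32)); print("base",r)
b,g,rr=p[...,0],p[...,1],p[...,2]
red=(rr>90)&(g<60)&(b<60)&(u>190)&(u<290)&(v>100)&(v<190)
kn=red&(v>160)
uv=np.array([u[kn].mean(),v[kn].mean()]); ee=W[kn]; print(kn.sum(),uv,"red z max",np.nanmax(ee[:,2]),"z med")
# knob centre : ray at centroid, depth nearest+11mm
P,f,cx,cy=c
for h in (0.166,):
    ray=P[:3,:3]@np.array([(uv[0]-cx)/f,(uv[1]-cy)/f,1]); t=(h-P[2,3])/ray[2]; k=P[:3,3]+t*ray; print("knob",k,w2n(k))
hm=(u>268)&(u<298)&(v>30)&(v<100)&(z>0.11)
h=W[hm]; print("handle",hm.sum(),np.median(h,0),"top z",np.percentile(h[:,2],[50,90,98]))
hn=np.array([w2n(x) for x in h]); print("n frame x range",np.percentile(hn[:,0],[1,99]),"y",np.percentile(hn[:,1],[2,50,98]))
E
```

```text
base ((545.9171752929688, -115.06365966796875), (309.77545166015625, 108.99041748046875), 81.28888702392578)
285 [223.38596491 170.80701754] red z max 0.18062431194640083 z med
knob [ 0.52793257 -0.07903121  0.166     ] [-0.01920813  0.03134994  0.166     ]
handle 951 [ 0.62478027 -0.15814412  0.14393197] top z [0.14393197 0.14557295 0.14629733]
n frame x range [0.05660016 0.11849695] y [-0.03971095 -0.03161194 -0.02464536]
```

```bash
sed -i 's/^NC=.*/NC=np.array([0.5455,-0.115]); YAW=np.radians(-8.7)/' h.py; python3 -c "
from h import *
goal([-0.022,0.038,0.165]); goal([-0.022,0.083,0.165])"
```

```text
shift cm [ 1.27 -3.84 16.33] rot [-0.     0.    -0.005]
shift cm [ 1.25 -8.34 16.33] rot [-0.     0.    -0.005]
```

Request:
apply_moves(
  steps=[
    [[120,0.6,-1.9,1,0,0,-0.005],[120,1.2,-3.8,3,0,0,-0.005],[120,1.2,-3.8,6,0,0,-0.005],[120,1.2,-3.8,9,0,0,-0.005],[120,1.2,-3.8,11,0,0,-0.005],[120,1.2,-3.8,13,0,0,-0.005],[120,1.2,-3.8,14.5,0,0,-0.005],[120,1.2,-3.8,15.5,0,0,-0.005],[120,1.2,-3.8,16.3,0,0,-0.005],[120,1.2,-3.8,16.3,0,0,-0.005]],
  ],
)

```text
clock: 4.9
position: [0.5284, -0.0743, 0.1646]
tcp_rot: [-0.0, 0.997, -0.076, -0.001]
contact_force: [-0.4, 0.7, 0.7]
width: 0.0454
```

```bash
python3 - <<'E'
from h import *
p,d,c=shot("wrist"); cv2.imwrite("pics/w2.png",p); p2,d2,_=shot("scene"); cv2.imwrite("pics/s2.png",cv2.resize(p2[150:260,150:290],None,fx=5,fy=5))
print(w2n(env.state()["position"]),env.state()["contact_force"])
goal([-0.022,0.083,0.165])
E
```

```text
[-0.02235329  0.03767644  0.16571632] [ 0.95417883  0.36640543 -0.7354672 ]
shift cm [ 0.03 -4.53  0.07] rot [-0.    -0.001 -0.   ]
```

View pics/w2.png

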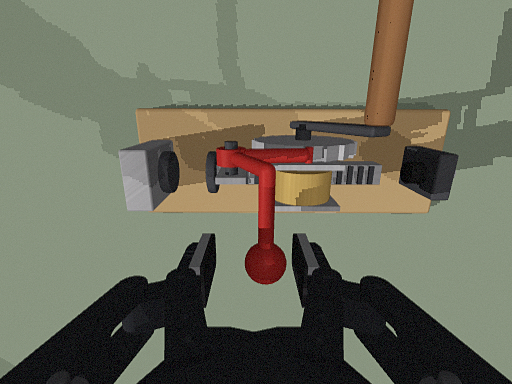

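View pics/s2.png

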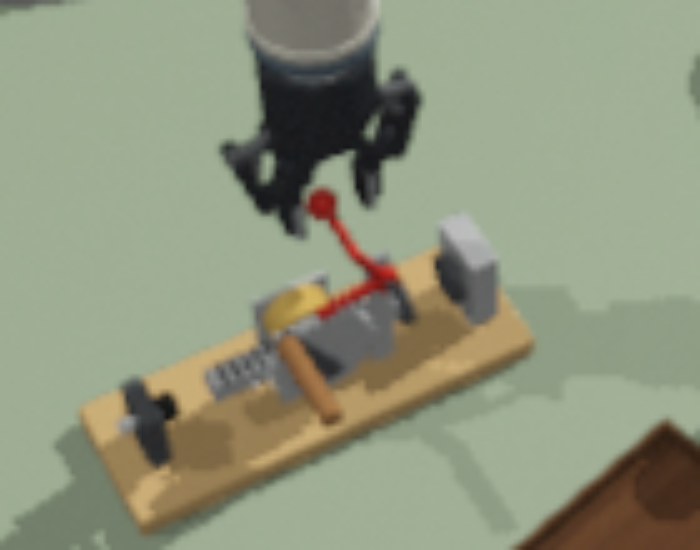

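The knob sits at (266,263) between the pads (212–295). Next I push it over toward +y along its arc.

Request:
apply_moves(
  steps=[
    [[120,0,-0.4,0,0,0,0],[120,0,-0.9,-0.2,0,0,0],[120,0,-1.4,-0.4,0,0,0],[120,0,-1.9,-0.6,0,0,0],[120,0,-2.4,-0.6,0,0,0],[120,0,-2.9,-0.6,0,0,0],[120,0,-3.4,-0.5,0,0,0],[120,0,-3.9,-0.3,0,0,0],[120,0,-4.3,-0.2,0,0,0],[120,0,-4.6,-0.1,0,0,0]],
  ],
)

```text
clock: 6.0
position: [0.5357, -0.0285, 0.166]
tcp_rot: [-0.0, 0.997, -0.076, -0.0]
contact_force: [0.6, -0.3, -0.1]
width: 0.0453
```

```bash
python3 - <<'E'
from h import *
p,d,c=shot("wrist"); cv2.imwrite("pics/w3.png",p)
print(w2n(env.state()["position"]),env.state()["contact_force"])
goal([-0.022,0.076,0.165])
E
```

```text
[-0.02284409  0.0843027   0.16591254] [0.12324191 0.31164845 0.43107808]
shift cm [0.08 0.83 0.09] rot [-0.  0. -0.]
```

View pics/w3.png

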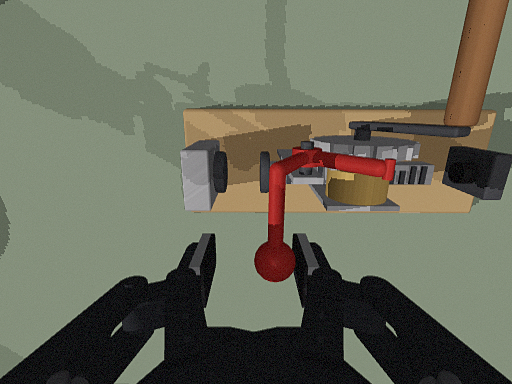

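The pawl has gone over: knob at (275,261), pawl nose lifted at (390,170). Next I retreat upward and go to the -y side of the handle, closing the fingers on the way.

Request:
apply_moves(
  steps=[
    [[120,0,0.1,-2.5,0,0,0],[120,0,0.3,-5,0,0,0],[120,0,0.3,-7.5,0,0,0],[255,2.5,3.5,-7.5,0,0,0],[255,4.8,6.8,-7.5,0,0,0],[255,7,10,-7.5,0,0,0],[255,9.3,13.2,-7.5,0,0,0],[255,11.3,15.9,-7.5,0,0,0],[255,11.3,15.9,-7.5,0,0,0],[255,11.3,15.9,-7.5,0,0,0]],
  ],
)

```text
clock: 7.05
position: [0.623, -0.2036, 0.2406]
tcp_rot: [-0.0, 0.997, -0.077, -0.001]
contact_force: [-1.3, 0.1, 0.6]
width: 0.0003
```

```bash
python3 - <<'E'
from h import *
p,d,c=shot("wrist"); cv2.imwrite("pics/w4.png",p)
s=env.state(); print(w2n(s["position"]),s["contact_force"],s["width"])
W=cloud(d,c);u,v=np.meshgrid(range(512),range(384))
P,f,cx,cy=c
goal([0.09,-0.075,0.135])
for q in (0.1,0.15,0.2): 
    a=2.2-q; print(q,[proj(c,n2w([x,.065*np.cos(a),.08+.065*np.sin(a)])).round(0).tolist() for x in (.046,.116)])
E
```

```text
[ 0.08963708 -0.07508343  0.24080886] [0.60451792 0.28127295 0.12105181] -0.0001338623454383494
shift cm [ 0.05 -0.   10.58] rot [-0.001  0.001 -0.001]
0.1 [[[209.0, 241.0]], [[205.0, 170.0]]]
0.15 [[[206.0, 241.0]], [[201.0, 170.0]]]
0.2 [[[202.0, 242.0]], [[198.0, 170.0]]]
```

View pics/w4.png

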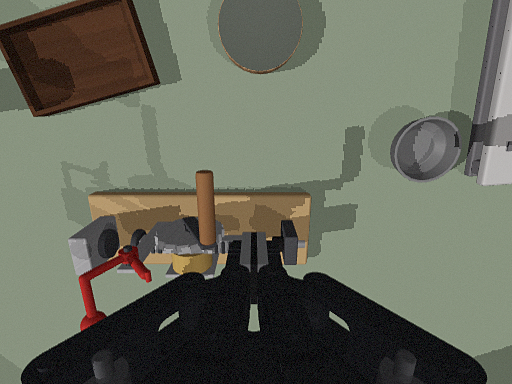

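The handle is at columns 197–215, matching q ≈ 0.1–0.15, with the closed fingers clear of it at (243–266). Descending now.

Request:
apply_moves(
  steps=[
    [[255,0,0,2,0,0,0],[255,0,0,4,0,0,0],[255,0,0,6,0,0,0],[255,0,0,8,0,0,0],[255,0,0,9.5,0,0,0],[255,0,0,10.6,0,0,0],[255,0,0,10.6,0,0,0],[255,0,-0.4,10.6,0,0,0],[255,0,-0.8,10.6,0,0,0],[255,0,-1,10.6,0,0,0]],
  ],
)

```text
clock: 8.1
position: [0.6254, -0.1929, 0.1362]
tcp_rot: [0.0, 0.997, -0.076, 0.001]
contact_force: [-0.5, 0.6, -0.0]
width: -0.0001
```

```bash
cat >> h.py <<'E'
def feel(n=6):
    F=[];X=[]
    for _ in range(n):
        s=env.state(); F.append(s["contact_force"]); X.append(s["position"]); env.read_camera("side")
    F=np.array(F); c,s_=np.cos(YAW),np.sin(YAW)
    Fn=np.c_[c*F[:,0]+s_*F[:,1],-s_*F[:,0]+c*F[:,1],F[:,2]]
    print("t",env.state()["clock"],"pos n mm",(w2n(np.mean(X,0))*1000).round(2),"F n",Fn.mean(0).round(2),"sd",Fn.std(0).round(2))
E
python3 - <<'E'
from h import *
feel(8)
p,d,c=shot("wrist"); cv2.imwrite("pics/w5.png",p)
E
```

```text
t 8.5 pos n mm [ 90.5  -65.19 135.77] F n [-0.33  0.13  0.1 ] sd [0.54 0.25 0.4 ]
```

View pics/w5.png

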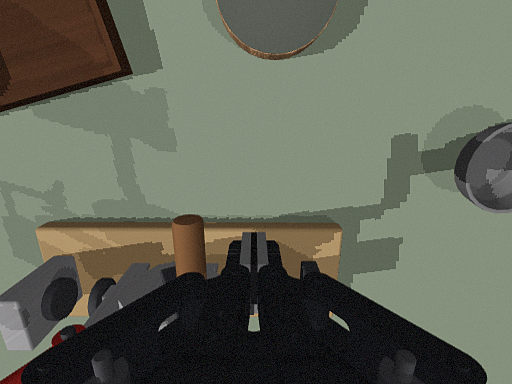

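Request:
apply_moves(
  steps=[
    [[255,0,-0.4,0,0,0,0],[255,0,-0.8,0,0,0,0],[255,0,-1.2,0,0,0,0],[255,0,-1.5,0,0,0,0],[255,0,-1.8,-0.1,0,0,0],[255,0,-2.1,-0.2,0,0,0],[255,0,-2.4,-0.3,0,0,0],[255,0,-2.7,-0.4,0,0,0],[255,0,-3,-0.5,0,0,0],[255,0,-3.3,-0.6,0,0,0]],
  ],
)

```text
clock: 9.55
position: [0.6301, -0.1604, 0.1415]
tcp_rot: [0.0, 0.997, -0.076, 0.0]
contact_force: [0.7, -2.5, 2.2]
width: -0.0001
```

```bash
cat >> h.py <<'E'
def handle(d,c):
    """fit handle y in nutcracker frame from depth points x 100..114mm, z>0.12"""
    W=cloud(d,c); cs,sn=np.cos(YAW),np.sin(YAW); D=W[...,:2]-NC
    X=cs*D[...,0]+sn*D[...,1]; Y=-sn*D[...,0]+cs*D[...,1]; Z=W[...,2]
    m=(X>.104)&(X<.115)&(Z>.125)&(Z<.16)&(np.abs(Y)<.07)
    if m.sum()<10: print("no handle",m.sum()); return
    y=Y[m]; z=Z[m]; top=z>np.percentile(z,98)-.004
    print("handle n",m.sum(),"y pct mm",(np.percentile(y,[3,50,97])*1000).round(1),"ytop",(y[top].mean()*1000).round(1),"ztop",(np.percentile(z,95)*1000).round(1))
E
python3 - <<'E'
from h import *
feel(6)
p,d,c=shot("wrist"); cv2.imwrite("pics/w6.png",p); handle(d,c)
E
```

```text
t 9.85 pos n mm [ 90.13 -31.81 141.16] F n [ 0.34 -0.99  0.85] sd [0.46 1.1  0.98]
handle n 704 y pct mm [-17.8 -11.5  -3.7] ytop -10.7 ztop 152.9
```

View pics/w6.png

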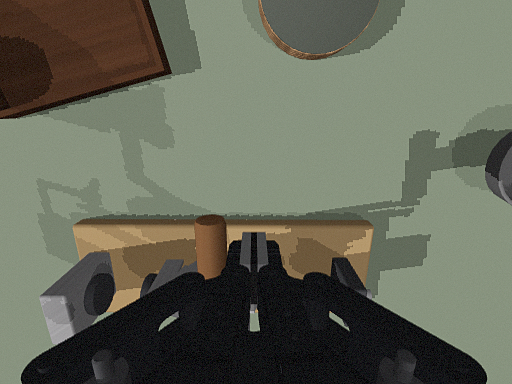

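```bash
cat >> h.py <<'E'
def press(n=5,off=21.2,b=(-0.2,0.1,0.1)):
    cs,sn=np.cos(YAW),np.sin(YAW); Q=[]
    for _ in range(n):
        s=env.state(); F=s["contact_force"]; X=w2n(s["position"])*1000
        Fn=np.array([cs*F[0]+sn*F[1],-sn*F[0]+cs*F[1],F[2]])-b
        y=X[1]+off; th=np.arccos(np.clip(y/65,-1,1)); rz=65*np.sin(th)
        tau=(-Fn[1]*rz+Fn[2]*(y-8))/1000
        Q.append([2.2-th,*X[1:],*Fn[1:],tau,tau/.065]); env.read_camera("side")
    Q=np.array(Q); print("t",env.state()["clock"]); print("cols q y z Fy Fz tau Ft"); print(Q.round(2)[[0,n-1]]); print("mean",Q.mean(0).round(3))
E
echo
```

Request:
apply_moves(
  steps=[
    [[255,0,-0.15,0,0,0,0],[255,0,-0.3,0,0,0,0],[255,0,-0.45,0,0,0,0],[255,0,-0.6,0,0,0,0],[255,0,-0.75,-0.1,0,0,0],[255,0,-0.9,-0.1,0,0,0],[255,0,-1.05,-0.1,0,0,0],[255,0,-1.2,-0.1,0,0,0],[255,0,-1.35,-0.1,0,0,0],[255,0,-1.5,-0.1,0,0,0]],
  ],
)

```text
clock: 10.9
position: [0.6323, -0.1457, 0.1424]
tcp_rot: [0.0, 0.997, -0.076, 0.0]
contact_force: [-1.3, -1.8, 3.4]
width: 0.0001
```

```bash
python3 - <<'E'
from h import *
press(5)
p,d,c=shot("wrist"); handle(d,c)
E
```

```text
t 11.15
cols q y z Fy Fz tau Ft
[[ 6.9000e-01 -1.7250e+01  1.4241e+02 -2.0400e+00  3.3200e+00  1.2000e-01
   1.8300e+00]
 [ 6.9000e-01 -1.7110e+01  1.4224e+02 -4.6000e-01 -3.3000e-01  3.0000e-02
   4.8000e-01]]
mean [ 6.92000e-01 -1.71080e+01  1.42332e+02 -1.27700e+00  1.10500e+00
  7.80000e-02  1.20700e+00]
handle n 685 y pct mm [-3.2  3.3 11.2] ytop 3.9 ztop 153.5
```

Request:
apply_moves(
  steps=[
    [[255,0,-0.05,0,0,0,0],[255,0,-0.1,0,0,0,0],[255,0,-0.15,0,0,0,0],[255,0,-0.2,0,0,0,0],[255,0,-0.25,0,0,0,0],[255,0,-0.3,0,0,0,0],[255,0,-0.35,0,0,0,0],[255,0,-0.4,0,0,0,0],[255,0,-0.45,0,0,0,0],[255,0,-0.5,0,0,0,0]],
  ],
)

```text
clock: 12.2
position: [0.6328, -0.1408, 0.1422]
tcp_rot: [-0.0, 0.997, -0.076, -0.0]
contact_force: [-0.5, -1.8, -1.6]
width: 0.0002
```

```bash
python3 - <<'E'
from h import *
np.set_printoptions(suppress=True)
press(5)
E
```

```text
t 12.45
cols q y z Fy Fz tau Ft
[[  0.77 -12.31 142.24  -1.98  -1.71   0.13   1.94]
 [  0.77 -12.27 142.24  -1.11  -1.46   0.07   1.08]]
mean [  0.767 -12.272 142.227  -1.748  -1.374   0.111   1.712]
```

Request:
apply_moves(
  steps=[
    [[255,0,-0.05,0,0,0,0],[255,0,-0.1,0,0,0,0],[255,0,-0.15,0,0,0,0],[255,0,-0.2,0,0,0,0],[255,0,-0.25,0.05,0,0,0],[255,0,-0.3,0.05,0,0,0],[255,0,-0.35,0.05,0,0,0],[255,0,-0.4,0.1,0,0,0],[255,0,-0.45,0.1,0,0,0],[255,0,-0.5,0.1,0,0,0]],
  ],
)

```text
clock: 13.45
position: [0.6338, -0.1359, 0.1414]
tcp_rot: [0.0, 0.997, -0.076, 0.0]
contact_force: [0.4, -1.6, 0.3]
width: 0.0
```

```bash
sed -i 's/^import numpy as np,cv2/import numpy as np,cv2; np.set_printoptions(suppress=True)/' h.py; python3 -c "
from h import *
press(5)"
```

```text
t 13.7
cols q y z Fy Fz tau Ft
[[  0.84  -7.33 141.41  -1.59   0.24   0.1    1.58]
 [  0.84  -7.28 141.37  -1.49   0.66   0.1    1.52]]
mean [  0.845  -7.288 141.377  -1.926   0.781   0.127   1.953]
```

Request:
apply_moves(
  steps=[
    [[255,0,-0.05,0,0,0,0],[255,0,-0.1,0.02,0,0,0],[255,0,-0.15,0.03,0,0,0],[255,0,-0.2,0.05,0,0,0],[255,0,-0.25,0.06,0,0,0],[255,0,-0.3,0.08,0,0,0],[255,0,-0.35,0.09,0,0,0],[255,0,-0.4,0.11,0,0,0],[255,0,-0.45,0.12,0,0,0],[255,0,-0.5,0.14,0,0,0]],
  ],
)

```text
clock: 14.7
position: [0.6343, -0.1309, 0.1398]
tcp_rot: [-0.0, 0.997, -0.076, -0.0]
contact_force: [-0.0, -1.5, 1.3]
width: -0.0002
```

```bash
python3 -c "
from h import *
press(5)"
```

```text
t 14.95
cols q y z Fy Fz tau Ft
[[  0.92  -2.32 139.84  -1.62   1.15   0.11   1.75]
 [  0.92  -2.29 139.78  -1.67   0.49   0.11   1.68]]
mean [  0.925  -2.282 139.814  -1.764   0.818   0.119   1.825]
```

Request:
apply_moves(
  steps=[
    [[255,0,-0.05,0.02,0,0,0],[255,0,-0.1,0.03,0,0,0],[255,0,-0.15,0.05,0,0,0],[255,0,-0.2,0.07,0,0,0],[255,0,-0.25,0.09,0,0,0],[255,0,-0.3,0.11,0,0,0],[255,0,-0.35,0.12,0,0,0],[255,0,-0.4,0.14,0,0,0],[255,0,-0.45,0.16,0,0,0],[255,0,-0.5,0.18,0,0,0]],
  ],
)

```text
clock: 15.95
position: [0.6351, -0.126, 0.1381]
tcp_rot: [-0.0, 0.997, -0.076, -0.0]
contact_force: [-0.4, -2.2, 1.3]
width: 0.0004
```

```bash
python3 -c "
from h import *
press(5)"
```

```text
t 16.2
cols q y z Fy Fz tau Ft
[[  1.01   2.66 138.06  -2.34   1.22   0.16   2.48]
 [  1.01   2.71 138.05  -1.76   1.57   0.13   2.02]]
mean [  1.006   2.71  138.042  -1.814   1.103   0.127   1.957]
```

Request:
apply_moves(
  steps=[
    [[255,0,-0.05,0.02,0,0,0],[255,0,-0.1,0.04,0,0,0],[255,0,-0.15,0.06,0,0,0],[255,0,-0.2,0.08,0,0,0],[255,0,-0.25,0.1,0,0,0],[255,0,-0.3,0.13,0,0,0],[255,0,-0.35,0.15,0,0,0],[255,0,-0.4,0.17,0,0,0],[255,0,-0.45,0.2,0,0,0],[255,0,-0.5,0.22,0,0,0]],
  ],
)

```text
clock: 17.2
position: [0.6359, -0.1211, 0.1359]
tcp_rot: [-0.0, 0.997, -0.076, 0.0]
contact_force: [0.6, -1.9, 1.3]
width: 0.0002
```

```bash
python3 -c "
from h import *
press(5)"
```

```text
t 17.45
cols q y z Fy Fz tau Ft
[[  1.09   7.67 135.86  -1.93   1.16   0.14   2.1 ]
 [  1.09   7.7  135.82   0.01   1.04   0.02   0.33]]
mean [  1.09    7.701 135.839  -1.277   1.307   0.102   1.564]
```

Request:
apply_moves(
  steps=[
    [[255,0,-0.05,0.02,0,0,0],[255,0,-0.1,0.05,0,0,0],[255,0,-0.15,0.07,0,0,0],[255,0,-0.2,0.1,0,0,0],[255,0,-0.25,0.13,0,0,0],[255,0,-0.3,0.15,0,0,0],[255,0,-0.35,0.18,0,0,0],[255,0,-0.4,0.21,0,0,0],[255,0,-0.45,0.24,0,0,0],[255,0,-0.5,0.27,0,0,0]],
  ],
)

```text
clock: 18.45
position: [0.6367, -0.1162, 0.1332]
tcp_rot: [0.0, 0.997, -0.076, 0.0]
contact_force: [-0.1, -2.3, 1.7]
width: -0.0003
```

```bash
python3 - <<'E'
from h import *
press(5)
p,d,c=shot("wrist"); handle(d,c); cv2.imwrite("pics/w8.png",p)
E
```

```text
t 18.7
cols q y z Fy Fz tau Ft
[[  1.18  12.57 133.23  -2.43   1.64   0.18   2.72]
 [  1.18  12.6  133.16  -2.31   1.4    0.16   2.53]]
mean [  1.176  12.601 133.196  -2.602   1.508   0.183   2.821]
handle n 656 y pct mm [26.6 32.8 40.7] ytop 33.5 ztop 143.5
```

View pics/w8.png

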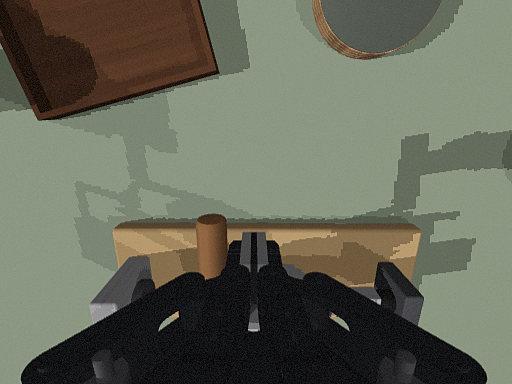

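Request:
apply_moves(
  steps=[
    [[255,0,-0.05,0.03,0,0,0],[255,0,-0.1,0.06,0,0,0],[255,0,-0.15,0.1,0,0,0],[255,0,-0.2,0.13,0,0,0],[255,0,-0.25,0.16,0,0,0],[255,0,-0.25,0.16,0,0,0],[255,0,-0.25,0.16,0,0,0],[255,0,-0.25,0.16,0,0,0],[255,0,-0.25,0.16,0,0,0],[255,0,-0.25,0.16,0,0,0]],
  ],
)

```text
clock: 19.75
position: [0.6371, -0.1138, 0.1316]
tcp_rot: [0.0, 0.997, -0.076, 0.0]
contact_force: [0.1, -4.6, 4.5]
width: -0.0001
```

```bash
python3 - <<'E'
from h import *
press(8)
E
```

```text
t 20.15
cols q y z Fy Fz tau Ft
[[  1.22  15.08 131.63  -4.63   4.37   0.37   5.74]
 [  1.22  15.12 131.63  -4.97   4.23   0.39   5.96]]
mean [  1.222  15.095 131.621  -4.462   4.1     0.357   5.486]
```

Request:
apply_moves(
  steps=[
    [[255,0,-0.04,0.03,0,0,0],[255,0,-0.08,0.06,0,0,0],[255,0,-0.12,0.08,0,0,0],[255,0,-0.15,0.1,0,0,0],[255,0,-0.18,0.12,0,0,0],[255,0,-0.18,0.12,0,0,0],[255,0,-0.18,0.12,0,0,0],[255,0,-0.18,0.12,0,0,0],[255,0,-0.18,0.12,0,0,0],[255,0,-0.18,0.12,0,0,0]],
  ],
)

```text
clock: 21.15
position: [0.6373, -0.1121, 0.1305]
tcp_rot: [0.0, 0.997, -0.076, 0.0]
contact_force: [-1.0, -4.8, 5.3]
width: 0.0002
```

```bash
python3 - <<'E'
from h import *
press(8)
p,d,c=shot("wrist"); handle(d,c)
E
```

```text
t 21.55
cols q y z Fy Fz tau Ft
[[  1.25  16.75 130.48  -5.02   5.16   0.42   6.46]
 [  1.25  16.77 130.47  -5.86   4.79   0.45   6.96]]
mean [  1.253  16.764 130.472  -5.55    4.607   0.431   6.628]
handle n 673 y pct mm [30.3 36.6 44.7] ytop 37.3 ztop 140.8
```

Request:
apply_moves(
  steps=[
    [[255,0,-0.03,0.02,0,0,0],[255,0,-0.06,0.04,0,0,0],[255,0,-0.08,0.06,0,0,0],[255,0,-0.08,0.06,0,0,0],[255,0,-0.08,0.06,0,0,0],[255,0,-0.08,0.06,0,0,0],[255,0,-0.08,0.06,0,0,0],[255,0,-0.08,0.06,0,0,0],[255,0,-0.08,0.06,0,0,0],[255,0,-0.08,0.06,0,0,0]],
  ],
)

```text
clock: 22.6
position: [0.6375, -0.1115, 0.1299]
tcp_rot: [0.0, 0.997, -0.076, 0.0]
contact_force: [-0.3, -6.0, 4.5]
width: -0.0002
```

```bash
python3 - <<'E'
from h import *
press(8)
E
```

```text
t 23.0
cols q y z Fy Fz tau Ft
[[  1.27  17.42 129.92  -6.05   4.42   0.45   6.95]
 [  1.27  17.45 129.92  -6.94   5.1    0.52   7.98]]
mean [  1.266  17.433 129.927  -6.564   5.047   0.498   7.657]
```

Torque is 0.50 N m (about 14 N on the rubber, centre of the good band). I ease off gently and go up.

Request:
apply_moves(
  steps=[
    [[255,0,0.06,-0.04,0,0,0],[255,0,0.12,-0.08,0,0,0],[255,0,0.2,-0.13,0,0,0],[255,0,0.3,-0.2,0,0,0],[255,0,0.45,-0.3,0,0,0],[255,0,0.7,-0.3,0,0,0],[255,0,1,-0.3,0,0,0],[255,0,1.4,-0.3,0,0,0],[255,0,1.8,-0.3,0,0,0],[255,0,2.2,-0.3,0,0,0]],
  ],
)

```text
clock: 24.0
position: [0.634, -0.1333, 0.1327]
tcp_rot: [-0.0, 0.997, -0.076, -0.0]
contact_force: [0.2, 0.2, -0.3]
width: 0.0001
```

```bash
python3 - <<'E'
from h import *
feel(3)
p,d,c=shot("wrist"); handle(d,c)
goal([-0.022,0.075,0.24]);goal([-0.022,0.075,0.165])
E
```

```text
t 24.15 pos n mm [ 90.23  -4.93 132.76] F n [ 0.17 -0.08 -0.15] sd [0.28 0.99 0.33]
handle n 682 y pct mm [27.4 32.9 41.4] ytop 34.2 ztop 142.9
shift cm [-11.23  -7.93 -10.72] rot [-0.     0.    -0.001]
shift cm [-11.23  -7.93  -3.22] rot [-0.     0.    -0.001]
```

Request:
apply_moves(
  steps=[
    [[255,0,0.2,-3,0,0,0],[255,0,0.2,-7,0,0,0],[255,0,0.2,-10.7,0,0,0],[120,-2.2,-1.5,-10.7,0,0,0],[120,-5,-3.5,-10.7,0,0,0],[120,-8,-5.6,-10.7,0,0,0],[120,-11.2,-7.9,-10.7,0,0,0],[120,-11.2,-7.9,-10.7,0,0,0],[120,-11.2,-7.9,-10.7,0,0,0],[120,-11.2,-7.9,-10.7,0,0,0]],
  ],
)

```text
clock: 25.2
position: [0.5362, -0.0381, 0.2401]
tcp_rot: [0.0, 0.997, -0.076, 0.001]
contact_force: [0.5, -0.4, -0.0]
width: 0.0451
```

```bash
python3 - <<'E'
from h import *
p,d,c=shot("wrist"); cv2.imwrite("pics/w9.png",p); handle(d,c)
print(env.state()["width"],w2n(env.state()["position"]))
goal([-0.022,0.075,0.165])
for p_ in (1.05,): print(proj(c,n2w([-.022,.052+.045*np.cos(2.129-p_),.128+.045*np.sin(2.129-p_)])))
E
```

```text
handle n 339 y pct mm [28.3 36.3 42.8] ytop 35.4 ztop 143.1
0.04526946851630907 [-0.02076571  0.07441641  0.23995313]
shift cm [-0.13 -0.06  7.5 ] rot [ 0.    -0.001 -0.001]
[[255.02654061 211.88984314]]
```

View pics/w9.png

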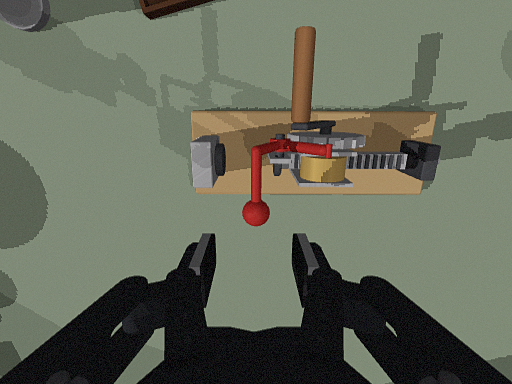

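The knob is at (256,212), exactly where predicted, and the rack tail meets the stop at about (405,160). Now I descend around the knob.

Request:
apply_moves(
  steps=[
    [[120,-0.1,-0.1,1.5,0,0,0],[120,-0.1,-0.1,3.2,0,0,0],[120,-0.1,-0.1,5,0,0,0],[120,-0.1,-0.1,6.5,0,0,0],[120,-0.1,-0.1,7.4,0,0,0],[120,-0.1,-0.1,7.4,0,0,0],[120,-0.1,0.3,7.3,0,0,0],[120,-0.1,0.7,7.2,0,0,0],[120,-0.1,1.1,7.1,0,0,0],[120,-0.1,1.5,7,0,0,0]],
  ],
)

```text
clock: 26.25
position: [0.5324, -0.0529, 0.1705]
tcp_rot: [-0.0, 0.997, -0.076, 0.001]
contact_force: [-0.1, 1.0, 1.5]
width: 0.0453
```

```bash
python3 - <<'E'
from h import *
p,d,c=shot("wrist"); cv2.imwrite("pics/w10.png",p)
print(w2n(env.state()["position"]),env.state()["contact_force"])
goal([-0.022,0.03,0.168])
E
```

```text
[-0.02232479  0.05898352  0.17056862] [ 0.43201144  0.33349892 -0.17426471]
shift cm [0.03 2.9  0.26] rot [ 0.    -0.001 -0.001]
```

View pics/w10.png

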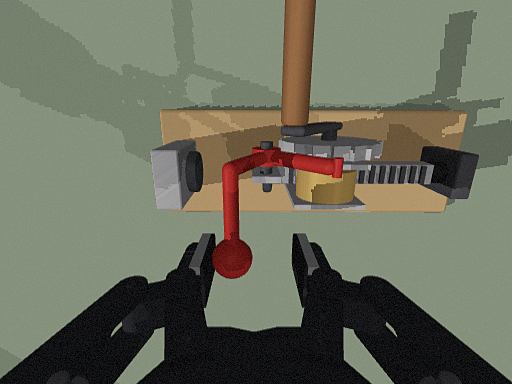

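Request:
apply_moves(
  steps=[
    [[120,0,0.3,0,0,0,0],[120,0,0.6,0,0,0,0],[120,0,0.9,0,0,0,0],[120,0,1.2,0,0,0,0],[120,0,1.5,0,0,0,0],[120,0,1.8,0.1,0,0,0],[120,0,2.1,0.2,0,0,0],[120,0,2.4,0.2,0,0,0],[120,0,2.6,0.3,0,0,0],[120,0,2.7,0.3,0,0,0]],
  ],
)

```text
clock: 27.3
position: [0.5278, -0.0794, 0.1666]
tcp_rot: [-0.0, 0.997, -0.076, -0.0]
contact_force: [0.6, -0.1, 0.4]
width: 0.0449
```

```bash
python3 - <<'E'
from h import *
p,d,c=shot("wrist"); cv2.imwrite("pics/w11.png",p)
print(w2n(env.state()["position"]),env.state()["contact_force"])
E
```

```text
[-0.02274741  0.03250582  0.16670316] [ 0.47474268  0.04783769 -1.27792133]
```

View pics/w11.png

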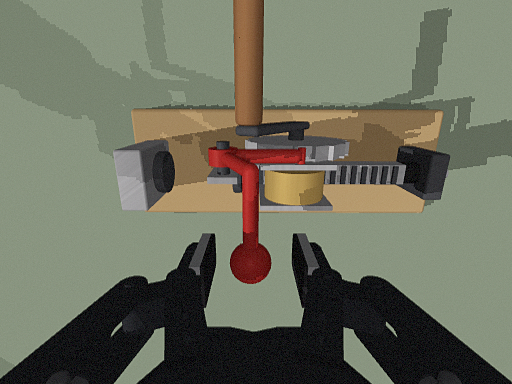

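The pawl has dropped: knob at (250,262), free between the pads, nose on the wheel at (300,156). Retreat and verify.

Request:
apply_moves(
  steps=[
    [[120,0,0,-1,0,0,0],[120,0,0,-2.5,0,0,0],[120,0,0,-5,0,0,0],[120,0,0,-8,0,0,0],[120,0,0,-11,0,0,0],[120,0,0,-14,0,0,0],[120,0,0,-16,0,0,0],[120,0,0,-16,0,0,0],[120,0,0,-16,0,0,0],[120,0,0,-16,0,0,0]],
  ],
)

```text
clock: 28.35
position: [0.5274, -0.079, 0.3259]
tcp_rot: [-0.0, 0.997, -0.076, -0.001]
contact_force: [-0.1, 0.5, -0.4]
width: 0.0451
```

```bash
python3 - <<'E'
from h import *
p,d,c=shot("wrist"); cv2.imwrite("pics/w12.png",cv2.resize(p[80:210,120:390],None,fx=2.9,fy=2.9,interpolation=cv2.INTER_CUBIC)); handle(d,c)
W=cloud(d,c); q=p.astype(int); red=(q[...,2]>90)&(q[...,1]<60)&(q[...,0]<60); red[:60]=0
v,u=np.nonzero(red); k=v>v.max()-16; print("knob px",u[k].mean(),v[k].mean())
for pp in (-.05,.05,.15): print(pp,proj(c,n2w([-.022,.052+.045*np.cos(2.129-pp),.128+.045*np.sin(2.129-pp)])))
for r in env.pinpoint("wrist","pawl_knob")[:1]: print(r["at"],r["confidence"])
for qq in (1.15,1.2,1.25): print(qq,65*np.cos(2.2-qq),88+65*np.sin(2.2-qq))
print(env.state()["clock"])
E
```

```text
handle n 168 y pct mm [28.  35.4 42.9] ytop 35.3 ztop 143.1
knob px 254.78823529411764 182.0705882352941
-0.05 [[259.23798771 180.13721582]]
0.05 [[255.83445307 180.68998808]]
0.15 [[252.18060248 181.15783324]]
[252.5, 184.1] 0.88
1.15 32.34211811296224 144.3825096636111
1.2 35.11964988142907 142.6956140125133
1.25 37.809400815152415 140.8720078113093
28.45
```

View pics/w12.png

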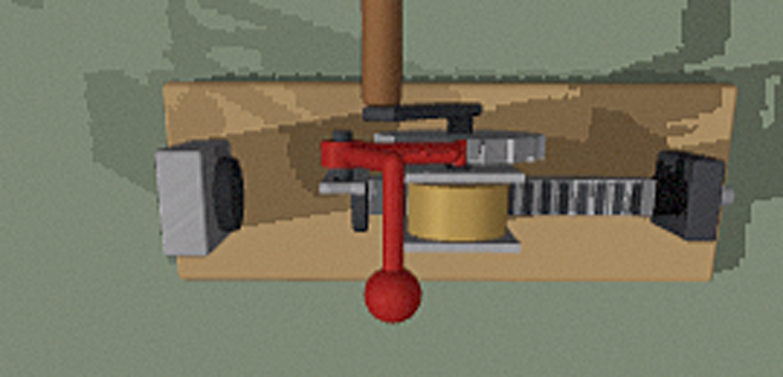

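```bash
python3 -c "
from bench import env
print(env.job_done(), env.state()['clock'])"
```

```text
the job is handed in; nothing more can be done
the job is handed in; nothing more can be done
```

The job is done and handed in at about 28.5 s on the robot's clock; the hand-in gave no verdict.

- **Pawl over:** I straddled the red knob with the open jaws and pushed it over, clear of the wheel.
- **Winding back:** Closed fingers pushed the crank along its arc in small felt steps. The drag alone read about 0.12 N m. The ram met the rubber at a wheel angle of about 1.165 rad. I pressed on to about 1.27 rad, which read 0.50 N m at the axle, some 14 N on the rubber. That is mid-band and well below the strain limit.
- **Pawl back:** I eased off the crank, pushed the knob back until the pawl fell onto the wheel, and withdrew upwards.

**Last checks:**
- **Crank:** After I let go, the handle settled at about 1.19–1.20 rad. That is past the contact angle, so the ram is still on the rubber, held by the drag at an estimated 5–6 N; this was worked out from the angle, not felt.
- **Pawl:** The last picture shows it on the wheel at p of roughly 0.08–0.15. I could not tell whether it sits in a gap or on a tooth. The knob's colour centre and the recognition network disagreed by 2 pixels, both within the lying range.
- **Surroundings:** The gripper is clear of the nutcracker. It touched only the knob and the handle on purpose, and no force reading suggested any other contact. I did not measure the other things' positions again at the end.

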